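# Shim the balance board level

### The arm

A 6-joint arm with a two-finger parallel gripper is mounted at the origin on the work surface. World frame = base frame: x ahead of the robot, y to its left, z up, the work surface at z = 0. Lengths are in m, angles in rad, forces in N, time in s.
With the tool pointing down it reaches from about 0.35 to 0.875 m from the base axis. Payload 4.2 kg.
Tool frame: the origin (TCP) lies midway between the tips of the shut fingers; the grasp point (between the pads) lies 19 mm behind it; z points along the fingers, y is the line along which they close (so a half turn about z gives the same grasp; the last joint's range is limited). The gripper opens to 85 mm and grips with 20 to 120 N. Pads are 22 mm wide; open, the fingers measure 114 mm over their backs; the gripper's body (76 mm by 85 mm) begins 54 mm behind the grasp point. The pads swing forward as they close: fully open they stand 13 mm farther back than shut.
Start: joints at [1.494, 0.385, 0.008, 0, -1.194, -0.259], TCP at [0.206, 0.59, 0.199] pointing down, gripper open.
Joint ranges: [-3.14, 3.14], [-1.21, 2.06], [-1.07, 1.41], [-3.16, 2.05], [-2.99, -0.16], [-3.1, 3.1]. Speed limits (rad/s): [2.79, 2.79, 3.14, 3.14, 3.14, 3.14].

### API

Orientations are given as a unit quaternion [w, x, y, z].
In Python, from cell import bot gives the robot as it stands.
- The arm moves only by the tool arm_command, never from a script. Its argument "targets" is a list of rows, each a list of 3 entries, a list of its own where there are three numbers: the turn, a rotation vector about the tool's x, y, z in degrees, then the shift along the tool's x, y, z in cm, then the finger opening in cm, from 0 to 8.54. In form: [[[ax, ay, az], [tx, ty, tz], grip], ...]. A call has 1 to 20 rows; each row shifts and turns the commanded pose from where the row before left it, along the tool's axes as they then stand; what a row does not reach is not made up. A row lasts 1/10 s, in which the tool goes at most 50 mm and 8.59 degrees, less where a joint would pass 70% of its speed; a pose out of reach is approached as far as the arm can. A call is refused whole if a number of a shift passes 5 or a number of a turn 8.59, either way. A call with a gripper value outside its range is refused whole. The fingers move at their own pace and stop on an object; the grip force is fixed at half the most. Time passes only in rows, so rows that do not move let the fingers close. It gives the time, the measured TCP pose, the force, the opening and the grip force at its end, in the units of the state.
- bot.read_state(): the state, without advancing time (a new reading comes with each control period).
- bot.get_image(name): name is "scene" or "side" or "wrist"; returns the picture (384x512x3 uint8, red, green, blue); there is no depth.
- bot.camera_info(name): a dict with "fx", "fy", "cx", "cy" (pixels), "R" (3x3) and "t" (3): a world point X has camera coordinates R X + t. Camera axes: x right, y down, z forward; pixel columns grow to the right and rows downward; lengths in m; the calibration is good to about 2 mm. The wrist camera is an equidistant fisheye: a pixel r from the principal point sees the ray r / f radians off the axis. A picture is of the moment at which its call begins: read the wrist's pose just before it. camera_info takes no time and is no camera call; for the wrist camera it gives the pose at the moment of the call.
- bot.finish_job(): hands the job in; it is judged then, once.
The state is a dict: "time_s": time; "joints": joint angles; "joint_velocities": joint speeds; "effort": joint torques, N m; "eef_pos": TCP position; "tool_rot": TCP orientation; "wrist_force": force on the tool from outside, world axes, zero at the start; "wrist_torque": the same for the moment, N m; "grip_width": finger opening in m; "gripper_force": force on a finger pad.
Only numpy, scipy, OpenCV 4.12 (cv2) and the standard library are available. Lean on these libraries where they do the work, as an engineer would, in place of code of your own. Each camera call takes 0.05 s, during which the arm holds its last target. There are 200 camera calls.

### The job

The board under the lab balance has dropped at its corner nearest the robot. Draw the orange wedge out of the blue rack by its thin end, lay it flat on the bench clear of the rack and let go; then take it by its thick end and push it, thin end first, under the steel foot at the low corner until the level on the balance reads centred, and leave the wedge there carrying the corner. Do not lift or press on the board or the balance with the gripper, and leave the other things on the bench where they are.

Things in the scene. Friction and masses are not known exactly. Their poses are not given: they have to be found in the camera images.
- wedge: Orange plastic wedge, 130 mm long, 44 mm wide, about 110 g; flat underside, upright sides, top a plane ramp from 4 mm thick at the thin end to 36 mm at the thick end (0.246 mm per mm). Origin: centre of the underside. Own +x points to the thin end (65 mm off), -x to the thick end, z up. It starts flat on the bench, thick half in the rack, 59 to 69 mm of the thin end sticking out.
- rack: Blue steel pocket fixed to the bench, outside 85 mm deep, 64 wide, 50 high; inside 56 wide, 46 high, no floor (the wedge lies on the bench), open only at its mouth. Origin: middle of the mouth at bench height; own +x points straight out of the mouth, the way to draw the wedge. The wedge is wholly out when its origin is 65 mm or more in front of the mouth.
- stand: Fixed feet on which the balance board rocks. Origin: on the push line right below the corner foot, 0 to 5 mm above the bench (varies, so the wedge's final depth does too). Own +x: the push direction, from the low corner to the pivot axis; the axis lies along y, 204 mm along +x and 26 mm up, on two black feet 125 mm either side. Two short stops stand at x 104 mm, y 60 mm either side.
- corner_foot (a point): Lowest point, in the middle, of the rounded steel foot (radius 6 mm, 40 mm long across the push direction) under the low corner of the white board (260 mm square, 18 mm thick). At the start 8 to 13 mm above the bench, so the wedge's thin end fits under; when level 20 to 25 mm: the wedge's tip is then about 65 to 90 mm past it. It bears about 3 N. The balance begins 65 mm past it.
- mouse: Black computer mouse, 95 x 56 x 32 mm, loose, leave alone. Origin: centre of underside.
- caliper: Steel caliper with yellow slider, 200 mm long, 12 mm high, loose, leave alone. Origin: centre of the bar's underside.
- sample_a: Cardboard sample block, 100 x 80 x 30 mm, loose, leave alone. Origin: centre of underside.
- sample_b: Cardboard sample block, 100 x 80 x 46 mm, loose, leave alone. Origin: centre of underside.
- weight: Brass test weight, 38 mm diameter, 60 mm high, loose, leave alone. Origin: centre of underside.
- tape: Clear tape roll lying flat, 90 mm diameter, 25 mm high, loose, leave alone. Origin: centre of underside.
- wedge_tip (a point): Middle of the bottom edge of the wedge's thin end; axes as the wedge's.
- bubble (a joint): Reading of the level that lies along the push line on the balance pan: offset (m) of the yellow bubble (24 mm long) from the middle of the green strip; two black lines 39 mm apart, centred when the bubble is all between them. + is to the far side: near corner low; - near corner too high. 0.006 m per 0.01 rad of board tilt (204 mm arm). Starts at 0.036; the board falls back to this by its weight if not carried.
There are look-alikes about, which are no part of the job. What is shaped like the wedge but purple is not meant.

How it is judged:
On the way, in this order (a step that is already met when the one before it is completed fails the run):
1. the wedge lies flat on the bench, wholly out of the rack, at rest and let go, with the board still low (x of wedge in the frame of rack above 0.065 m and contact force between the fingers and wedge below 0.1 N and height (world z) of wedge below 0.004 m and angle between wedge's own z axis and vertical below 0.05 rad and linear speed of wedge below 0.02 m/s and angle between corner_foot's own z axis and vertical above 0.04 rad), for 0.2 s.
2. the wedge is taken again at its thick half (x of the grasp point in the frame of wedge below -0.015 m and contact force between the fingers and wedge above 1 N), for 0.1 s.
At the end, for the whole second after the job is handed in: The board is level within 0.010 rad (bubble between the lines), its corner carried by the wedge, which lies flat on the bench with its thin end at least 24 mm past the corner foot; everything at rest and released (angle between corner_foot's own z axis and vertical below 0.01 rad and contact force between wedge and stand above 0.5 N and angle between wedge's own z axis and vertical below 0.06 rad and height (world z) of wedge below 0.005 m and x of wedge_tip in the frame of stand above 0.024 m and linear speed of wedge below 0.01 m/s and velocity of joint bubble between -0.012 and 0.012 m/s); the robot touches nothing.
It fails at once if another thing on the bench moved by more than 40 mm (distance of any of mouse, caliper, sample_a, sample_b, weight, tape from where it was at the start of the episode above 0.04 m).
It fails at once if the gripper or arm bore on the board or balance with more than 6 N (contact force between any of the fingers, the arm and stand above 6 N).
It also fails if it takes over 58 s, if anything falls off the work surface, if the arm or the gripper's body presses on something with over 40 N, if the wrist force passes 120 N, or if a joint passes its speed limit or range.

## Working session

There is one attempt and no reset: what is moved stays moved. The work goes in short steps, Python scripts to look and compute and a tool call to move; the robot and the scene stay as the last step left them, time stands still between calls to the robot, and variables do not carry over. Pictures are saved under pics/ and viewed, at most 10 in all, crops included, and the job is handed in when it is done.

Besides the shell and the picture viewer there is one more tool, called after ">>>" by a JSON object that holds its "name" and its "arguments". arm_command: Moves the arm, as the interface text tells. Its arguments: {"type":"object","properties":{"targets":{"type":"array","items":{"type":"array"}}},"required":["targets"]}

```bash
mkdir -p pics; ls; cat > h.py <<'E'
import numpy as np, cv2
from cell import bot
def snap(n,f):
    ci=bot.camera_info(n); im=bot.get_image(n); cv2.imwrite(f'pics/{f}.png',im[:,:,::-1]); np.savez(f'pics/{f}.npz',im=im,**{k:np.array(v) for k,v in ci.items()}); return im,ci
def ray(ci,u,v,fish=False):
    R=np.array(ci['R']);t=np.array(ci['t']);x=(u-ci['cx'])/ci['fx'];y=(v-ci['cy'])/ci['fy']
    if fish:
        r=np.hypot(x,y);d=np.array([x/r*np.sin(r),y/r*np.sin(r),np.cos(r)]) if r>1e-9 else np.array([0,0,1.])
    else: d=np.array([x,y,1.])
    return -R.T@t, R.T@d
def pt(ci,u,v,z=0,fish=False):
    o,d=ray(ci,u,v,fish); return o+d*(z-o[2])/d[2]
def proj(ci,X):
    c=np.array(ci['R'])@np.array(X)+np.array(ci['t']); return ci['cx']+ci['fx']*c[0]/c[2], ci['cy']+ci['fy']*c[1]/c[2]
E
python3 - <<'E'
from h import *
ims=[snap(n,n+'0') for n in ('scene','side')]
for im,ci in ims: print(ci)
im=np.hstack([i[0] for i in ims])[:,:,::-1]
cv2.imwrite('pics/a.png',cv2.resize(ims[0][0][:,:,::-1],(800,600),interpolation=2))
cv2.imwrite('pics/b.png',cv2.resize(ims[1][0][:,:,::-1],(800,600),interpolation=2))
print(bot.read_state())
E
```

```text
pics
{'fx': 425.7808870032175, 'fy': 425.7808870032175, 'cx': 256.0711971641993, 'cy': 192.0100687972125, 'R': array([[ 0.55433577,  0.83227977, -0.00471666],
       [ 0.72375166, -0.48483396, -0.49103927],
       [-0.41096885,  0.26878694, -0.87112467]]), 't': array([-0.24318982, -0.31418396,  1.54330627])}
{'fx': 401.99345267861224, 'fy': 401.99345267861224, 'cx': 265.46715247596825, 'cy': 192.10364733308876, 'R': array([[ 0.76911175, -0.63876061,  0.02126055],
       [-0.33619291, -0.43264276, -0.83653725],
       [ 0.54354526,  0.63624298, -0.54749741]]), 't': array([-0.34809032,  0.2295295 ,  1.02382971])}
{'time_s': 0.1, 'joints': array([ 1.49357598e+00,  3.85470305e-01,  6.75285068e-03, -4.48184621e-04,
       -1.19402296e+00, -2.58632391e-01]), 'joint_velocities': array([-0.00109623, -0.00210921,  0.00392402,  0.00033062,  0.00146155,
        0.00051234]), 'effort': array([-1.00576224e-03, -3.93318272e+01,  1.88927901e+01,  4.19798121e+00,
       -2.61946894e-03,  7.29230436e-06]), 'eef_pos': array([0.20575396, 0.5895272 , 0.19823097]), 'tool_rot': array([ 9.86913542e-04,  9.85919165e-01, -1.67219652e-01, -1.19387978e-04]), 'wrist_force': array([ 0.66728435, -0.08927059, -0.01153101]), 'wrist_torque': array([ 0.01046131,  0.02800521, -0.01982931]), 'gripper_force': 0.0, 'grip_width': 0.08516729015554038}
```

View pics/a.png

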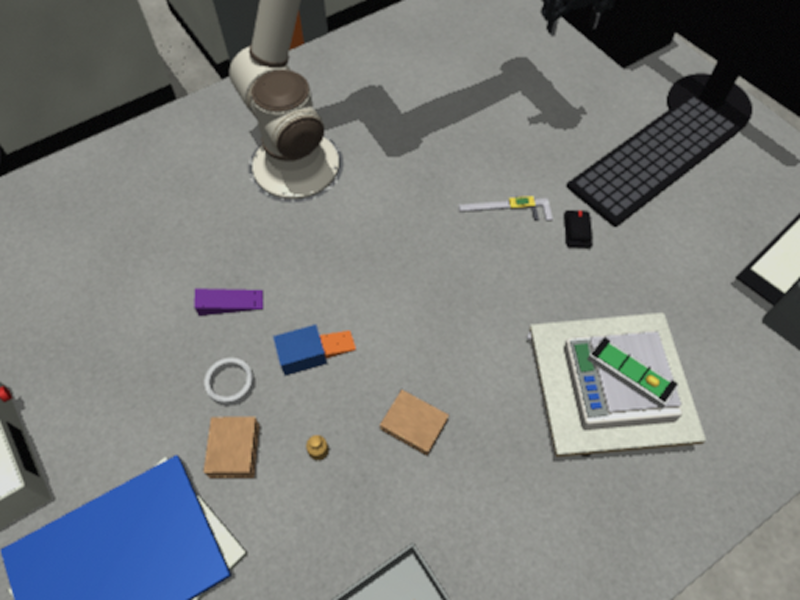

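View pics/b.png

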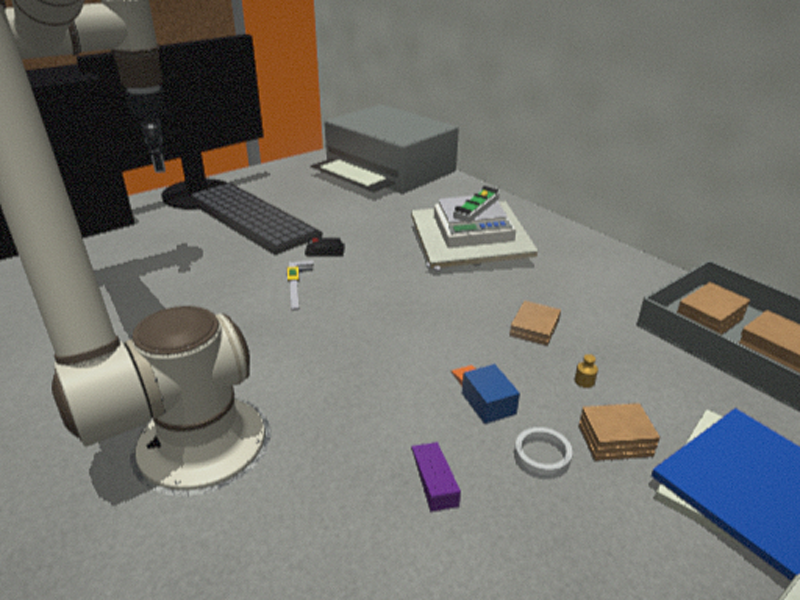

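The scene view shows the orange wedge at (338,343), sticking out of the blue rack at (300,350). The look-alike is the purple wedge at (228,300). The orange panel in the background and the blue folder at (115,540) are not what I want. By the description I choose the orange piece in the blue rack. The board is at (615,385), and its corner nearest the robot is at (531,326). I'll check these in close crops.

```bash
python3 - <<'E'
from h import *
L=lambda f:np.load(f'pics/{f}.npz')
a=L('scene0')['im'];b=L('side0')['im']
def crop(im,x,y,w,h): return cv2.resize(im[y:y+h,x:x+w,::-1],(400,300),interpolation=2)
# scale: scene rack 64x48 at(170,200); board 128x96 at (330,197); side rack 80x60 (275,225); side board 100x75 (255,110)
o=np.vstack([np.hstack([crop(a,170,196,64,48),crop(a,330,197,128,96)]),np.hstack([crop(b,275,225,64,48),crop(b,255,110,100,75)])])
cv2.imwrite('pics/c.png',o)
E
```

```text
(no output)
```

View pics/c.png

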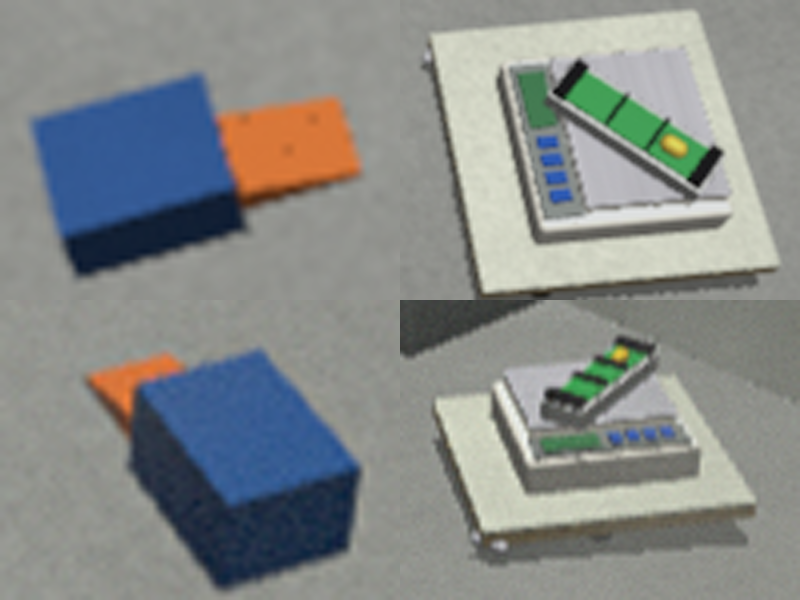

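The top-left crop confirms the orange wedge, with its thin end at crop (350,137) out of the blue rack. The board's near corner is at scene crop (430,34) and side crop (483,530), and bits of steel foot show just outside it.

```bash
cat >> h.py <<'E'
def tri(pairs):
    A=np.zeros((3,3));b=np.zeros(3)
    for ci,u,v in pairs:
        o,d=ray(ci,u,v);d=d/np.linalg.norm(d);P=np.eye(3)-np.outer(d,d);A+=P;b+=P@o
    X=np.linalg.solve(A,b);return X,[np.round(np.subtract(proj(c,X),(u,v)),2).tolist() for c,u,v in pairs]
E
python3 - <<'E'
from h import *
np.set_printoptions(precision=4,suppress=True)
a=np.load('pics/scene0.npz');b=np.load('pics/side0.npz')
S=lambda x,y:(a,170+x/6.25-.5,196+y/6.25-.5); B=lambda x,y:(a,330+(x-400)/3.125-.5,197+y/3.125-.5)
s=lambda x,y:(b,275+x/6.25-.5,225+(y-300)/6.25-.5); q=lambda x,y:(b,255+(x-400)/4-.5,110+(y-300)/4-.5)
for n,p in dict(A=[B(430,34),q(483,530)],Bc=[B(695,11),q(433,397)],D=[B(480,290),q(755,497)],
 lev0=[B(572,78),q(570,405)],lev1=[B(707,165),q(635,343)],
 rm_l=[S(203,73),s(135,385)],rm_r=[S(238,190),s(258,350)],rb_l=[S(32,120),s(228,503)],rb_r=[S(65,235),s(358,468)],
 tipl=[S(340,97),s(88,373)],).items():
    print(n,*tri(p))
for p in [(203,73),(238,190),(32,120),(65,235)]: print('top z.05',pt(*S(*p),z=.05))
for p in [(340,97),(360,175),(222,115),(243,195)]: print('tip z.004',pt(*S(*p),z=.004))
print('C',pt(*B(778,266),z=.05))
for n,xy in dict(tape=(228,380),sa=(230,446),wt=(317,450),sb=(414,421),purple=(230,301),mouse=(579,228),cal=(505,206)).items():
    print(n,pt(a,xy[0]*.64,xy[1]*.64,.02))
E
```

```text
A [0.6387 0.1699 0.0387] [[-0.01, 0.01], [-0.01, -0.01]]
Bc [0.7652 0.3946 0.0507] [[0.12, -0.28], [0.17, 0.14]]
D [0.8615 0.0417 0.0537] [[0.16, -0.33], [0.23, 0.14]]
lev0 [0.7697 0.2064 0.115 ] [[-0.73, 1.64], [-1.06, -0.8]]
lev1 [0.8953 0.2421 0.1304] [[-0.14, 0.3], [-0.18, -0.13]]
rm_l [ 0.4123 -0.1782  0.0498] [[-0.09, 0.16], [-0.17, -0.11]]
rm_r [ 0.4741 -0.1946  0.0484] [[0.06, -0.1], [0.11, 0.06]]
rb_l [ 0.3892 -0.2588  0.0509] [[-0.08, 0.13], [-0.15, -0.09]]
rb_r [ 0.45   -0.2751  0.0486] [[-0.25, 0.4], [-0.45, -0.25]]
tipl [ 0.4395 -0.1211  0.0059] [[-0.1, 0.19], [-0.19, -0.12]]
top z.05 [ 0.4121 -0.1778  0.05  ]
top z.05 [ 0.475  -0.1952  0.05  ]
top z.05 [ 0.3885 -0.2583  0.05  ]
top z.05 [ 0.45  -0.274  0.05 ]
tip z.004 [ 0.4382 -0.1202  0.004 ]
tip z.004 [ 0.4802 -0.1344  0.004 ]
tip z.004 [ 0.4141 -0.1742  0.004 ]
tip z.004 [ 0.4576 -0.1877  0.004 ]
C [0.99   0.2729 0.05  ]
tape [ 0.4083 -0.3708  0.02  ]
sa [ 0.5255 -0.425   0.02  ]
wt [ 0.6187 -0.2986  0.02  ]
sb [ 0.6706 -0.1238  0.02  ]
purple [ 0.2558 -0.2906  0.02  ]
mouse [0.5109 0.413  0.02  ]
cal [0.3761 0.3178 0.02  ]
```

```bash
cat >> h.py <<'E'
from scipy.spatial.transform import Rotation as Ro
def tcp():
    s=bot.read_state();q=s['tool_rot'];return s,Ro.from_quat([q[1],q[2],q[3],q[0]]).as_matrix(),s['eef_pos']
def plan(target,yaw):  # target TCP xyz, yaw of tool x (deg): error rotvec (deg) and shift cm in CURRENT and TARGET axes
    s,R,p=tcp();c,k=np.cos(np.radians(yaw)),np.sin(np.radians(yaw))
    G=np.array([[c,k,0],[k,-c,0],[0,0,-1.]])
    d=np.array(target)-p
    print('t',s['time_s'],'p',p.round(4),'turn deg',np.degrees(Ro.from_matrix(R.T@G).as_rotvec()).round(2),'shift cm cur',(R.T@d*100).round(2),'tgt',(G.T@d*100).round(2),'w',round(s['grip_width'],4),'F',s['wrist_force'].round(1),s['gripper_force'])
E
python3 - <<'E'
from h import *
np.set_printoptions(precision=4,suppress=True)
a=np.load('pics/scene0.npz');b=np.load('pics/side0.npz')
S=lambda x,y:(a,170+x/6.25-.5,196+y/6.25-.5); B=lambda x,y:(a,330+(x-400)/3.125-.5,197+y/3.125-.5)
q=lambda x,y:(b,255+(x-400)/4-.5,110+(y-300)/4-.5)
tl,tr=pt(*S(340,97),z=.004),pt(*S(360,175),z=.004)
ml,mr=pt(*S(222,115),z=.019),pt(*S(243,195),z=.018)
for v in (tl-tr,tl-ml,tr-mr): print(v,np.degrees(np.arctan2(v[1],v[0])))
print('footL',pt(*B(427,58),z=.017),tri([B(427,58),q(475,537)]),'footR side',pt(*q(500,546),z=.015))
print('bal corner',tri([B(501,68),q(528,457)]))
ci=bot.camera_info('wrist');s,R,p=tcp();Rc=np.array(ci['R'])
print('cam in tool',R.T@(-Rc.T@np.array(ci['t'])-p),'axes',R.T@Rc.T, ci['fx'])
plan([.4592-.02*.29,-.1273-.02*.957,.12],-107)
E
```

```text
[-0.042   0.0143  0.    ] 161.23204814293018
[ 0.0167  0.0564 -0.015 ] 73.48448843897918
[ 0.0163  0.0553 -0.014 ] 73.58933645244176
footL [0.6509 0.1608 0.017 ] (array([0.6446, 0.1714, 0.0204]), [[1.57, -3.73], [2.78, 1.95]]) footR side [0.6596 0.1688 0.015 ]
bal corner (array([0.7126, 0.1879, 0.0792]), [[0.65, -1.51], [1.04, 0.76]])
cam in tool [ 0.07   -0.0007 -0.175 ] axes [[ 0.0005 -0.961  -0.2767]
 [ 1.      0.0004  0.0003]
 [-0.0002 -0.2767  0.961 ]] 297.3186396354542
t 0.1 p [0.2058 0.5895 0.1982] turn deg [ 0.09 -0.09 87.75] shift cm cur [47.65 61.3   7.95] tgt [ 63.14 -45.2    7.82] w 0.0852 F [ 0.7 -0.1 -0. ] 0.0
```

>>> {"name": "arm_command", "arguments": {"targets": [[[0,0,8],[0,0,0],8.54],[[0,0,8],[0,0,0],8.54],[[0,0,8],[0,0,0],8.54],[[0,0,8],[0,0,0],8.54],[[0,0,8],[0,0,0],8.54],[[0,0,8],[0,0,0],8.54],[[0,0,8],[0,0,0],8.54],[[0,0,8],[0,0,0],8.54],[[0,0,8],[0,0,0],8.54],[[0,0,8],[0,0,0],8.54],[[0,0,7.5],[0,0,0],8.54]]}}

```text
time_s: 1.2
eef_pos: [0.2058, 0.5897, 0.1985]
tool_rot: [-0.001, -0.594, 0.804, -0.0]
wrist_force: [-1.0, 0.2, 0.8]
grip_width: 0.0854
gripper_force: 0.0
```

>>> {"name": "arm_command", "arguments": {"targets": [[[0,0,0],[3.15,-2.25,0.4],8.54],[[0,0,0],[3.15,-2.25,0.4],8.54],[[0,0,0],[3.15,-2.25,0.4],8.54],[[0,0,0],[3.15,-2.25,0.4],8.54],[[0,0,0],[3.15,-2.25,0.4],8.54],[[0,0,0],[3.15,-2.25,0.4],8.54],[[0,0,0],[3.15,-2.25,0.4],8.54],[[0,0,0],[3.15,-2.25,0.4],8.54],[[0,0,0],[3.15,-2.25,0.4],8.54],[[0,0,0],[3.15,-2.25,0.4],8.54],[[0,0,0],[3.15,-2.25,0.4],8.54],[[0,0,0],[3.15,-2.25,0.4],8.54],[[0,0,0],[3.15,-2.25,0.4],8.54],[[0,0,0],[3.15,-2.25,0.4],8.54],[[0,0,0],[3.15,-2.25,0.4],8.54],[[0,0,0],[3.15,-2.25,0.4],8.54],[[0,0,0],[3.15,-2.25,0.4],8.54],[[0,0,0],[3.15,-2.25,0.4],8.54],[[0,0,0],[3.15,-2.25,0.4],8.54],[[0,0,0],[3.15,-2.25,0.4],8.54]]}}

```text
time_s: 3.2
eef_pos: [0.4554, -0.1445, 0.1188]
tool_rot: [-0.0, -0.597, 0.803, 0.0]
wrist_force: [0.6, -0.1, -0.3]
grip_width: 0.085
gripper_force: 0.0
```

```bash
python3 - <<'E'
from h import *
np.set_printoptions(precision=4,suppress=True)
plan([.4592-.02*.285,-.1273-.02*.958,.06],-106.6)
im,ci=snap('wrist','w1')
cv2.imwrite('pics/w1v.png',cv2.resize(im[:,:,::-1],(768,576),interpolation=2))
h=cv2.cvtColor(im,cv2.COLOR_RGB2HSV);m=((h[...,0]<20)&(h[...,1]>170)&(h[...,2]>120)).astype(np.uint8)
n,l,st,c=cv2.connectedComponentsWithStats(m);k=1+st[1:,4].argmax();print(st[k],c[k])
cs=cv2.findContours((l==k).astype(np.uint8),0,2)[0][0]
for p in cv2.approxPolyDP(cs,3,True)[:,0]: print(p,pt(ci,*p,z=.004,fish=True))
E
```

```text
t 3.2 p [ 0.4554 -0.1445  0.1188] turn deg [ 0.03 -0.   -0.16] shift cm cur [0.24 0.13 5.88] tgt [0.24 0.13 5.88] w 0.085 F [ 0.6 -0.1 -0.3] 0.0
[ 232  144   45   55 2357] [254.2053 170.2249]
[233 144] [ 0.4635 -0.1864  0.004 ]
[234 197] [ 0.4789 -0.1347  0.004 ]
[275 197] [ 0.4389 -0.1227  0.004 ]
[276 144] [ 0.4233 -0.1744  0.004 ]
```

View pics/w1v.png

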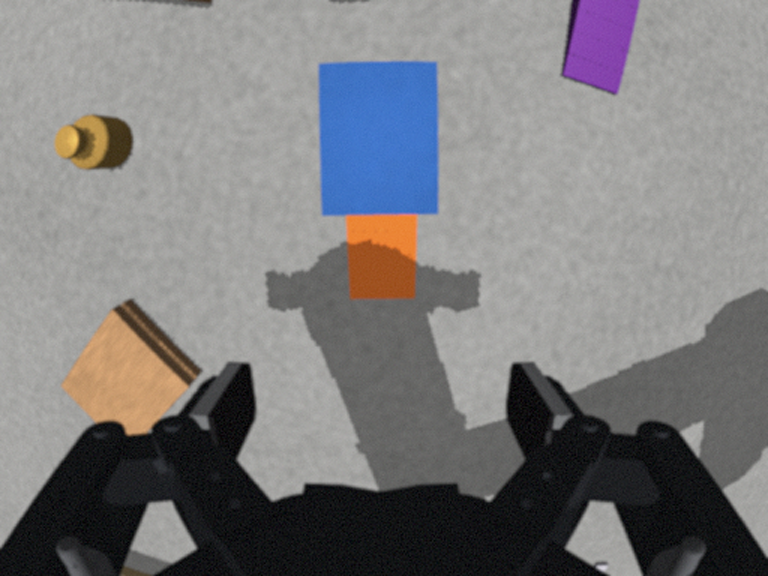

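The wrist view shows the wedge's exposed thin end at (382,256), centred between the fingers, and the rack at (379,137) above it. I'll descend and grip the thin end.

>>> {"name": "arm_command", "arguments": {"targets": [[[0,0,0],[0.2,0.1,2.5],8.54],[[0,0,0],[0,0,2.5],8.54],[[0,0,0],[0,0,2.5],8.54],[[0,0,0],[0,0,2.0],8.54],[[0,0,0],[0,0,1.0],8.54],[[0,0,0],[0,0,0.7],7],[[0,0,0],[0,0,0.4],5.5],[[0,0,0],[0,0,0],3.5],[[0,0,0],[0,0,0],3.5],[[0,0,0],[0,0,0],3.5],[[0,0,0],[0,0,0],3.5],[[0,0,0],[0,0,0],3.5]]}}

```text
time_s: 4.45
eef_pos: [0.4541, -0.1445, 0.0036]
tool_rot: [0.0, -0.597, 0.803, -0.0]
wrist_force: [0.2, 0.9, -0.4]
grip_width: 0.0351
gripper_force: 0.0
```

>>> {"name": "arm_command", "arguments": {"targets": [[[0,0,0],[0,0,0],6.5],[[0,0,0],[0,0,0],6.5],[[0,0,0],[0,0,0],6.5],[[0,0,0],[0.75,0,0],6.5],[[0,0,0],[0.75,0,0.4],6.5],[[0,0,0],[0,0,0],6.5],[[0,0,0],[0,0,0],3.5],[[0,0,0],[0,0,0],3.5],[[0,0,0],[0,0,0],3.5],[[0,0,0],[0,0,0],3.5],[[0,0,0],[0,0,0],3.5]]}}

```text
time_s: 5.55
eef_pos: [0.4496, -0.1587, -0.0007]
tool_rot: [0.0, -0.597, 0.802, -0.0]
wrist_force: [-0.6, 0.6, 0.7]
grip_width: 0.0348
gripper_force: 0.0
```

```bash
python3 - <<'E'
from h import *
im,ci=snap('wrist','w2')
cv2.imwrite('pics/w2v.png',cv2.resize(im[100:340,100:420,::-1],(800,600),interpolation=2))
E
```

```text
(no output)
```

View pics/w2v.png

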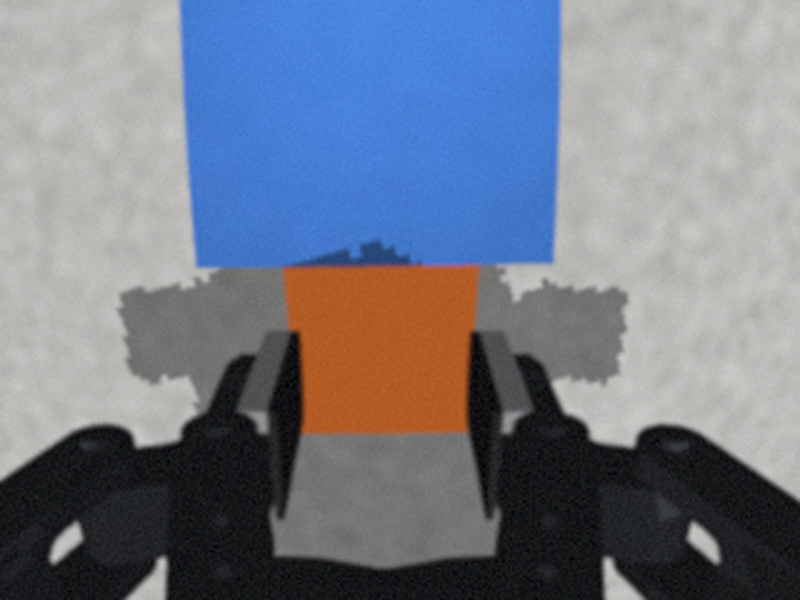

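The wrist crop shows the pads at about (295,400) and (475,400), beside or above the wedge edges. With zero force at 35 mm they have passed over it, so the fingertips are still too high. I'll open, go lower and close again, watching the force.

>>> {"name": "arm_command", "arguments": {"targets": [[[0,0,0],[0,0,0],6],[[0,0,0],[0,0,0],6],[[0,0,0],[0,0,0],6],[[0,0,0],[0,0,0.3],6],[[0,0,0],[0,0,0.2],6],[[0,0,0],[0,0,0],6]]}}

```text
time_s: 6.2
eef_pos: [0.4492, -0.1588, -0.0062]
tool_rot: [-0.0, -0.597, 0.803, 0.0]
wrist_force: [0.3, -0.3, -0.6]
grip_width: 0.0603
gripper_force: 0.0
```

>>> {"name": "arm_command", "arguments": {"targets": [[[0,0,0],[0,0,0],5],[[0,0,0],[0,0,0],4.2],[[0,0,0],[0,0,0],4.2],[[0,0,0],[0,0,0],4.2]]}}

```text
time_s: 6.6
eef_pos: [0.4496, -0.1588, -0.0057]
tool_rot: [0.0, -0.597, 0.803, -0.0]
wrist_force: [-0.0, 0.4, 0.1]
grip_width: 0.0419
gripper_force: 0.0
```

>>> {"name": "arm_command", "arguments": {"targets": [[[0,0,0],[0,0,0],6],[[0,0,0],[0,0,0],6],[[0,0,0],[0,0,0.2],6],[[0,0,0],[0,0,0.1],6],[[0,0,0],[0,0,0],5],[[0,0,0],[0,0,0],5]]}}

```text
time_s: 7.2
eef_pos: [0.4495, -0.1588, -0.0089]
tool_rot: [-0.0, -0.597, 0.803, 0.0]
wrist_force: [0.3, 0.7, 0.1]
grip_width: 0.0504
gripper_force: 0.0
```

>>> {"name": "arm_command", "arguments": {"targets": [[[0,0,0],[0,0,0],4.2],[[0,0,0],[0,0,0],4.0],[[0,0,0],[0,0,0],4.0]]}}

```text
time_s: 7.5
eef_pos: [0.4496, -0.1588, -0.0088]
tool_rot: [0.0, -0.597, 0.803, -0.0]
wrist_force: [0.2, 0.4, -0.6]
grip_width: 0.0404
gripper_force: 0.0
```

```bash
python3 - <<'E'
from h import *
s,R,p=tcp();print(s['time_s'],p,s['wrist_force'],s['grip_width'],s['gripper_force'])
a,_=snap('wrist','w3');b,_=snap('side','s3')
x=cv2.resize(a[190:290,180:330,::-1],(800,533),interpolation=2)
x=cv2.resize(x,(600,400));y=cv2.resize(b[205:270,260:360,::-1],(200,130),interpolation=2)
cv2.imwrite('pics/w3v.png',np.vstack([cv2.resize(x,(450,300)),cv2.resize(b[205:270,260:358,::-1],(450,298),interpolation=2)]))
E
```

```text
7.5 [ 0.44958119 -0.15882094 -0.0087568 ] [ 0.24337809  0.44680782 -0.58591318] 0.04037979931402041 0.0
```

View pics/w3v.png

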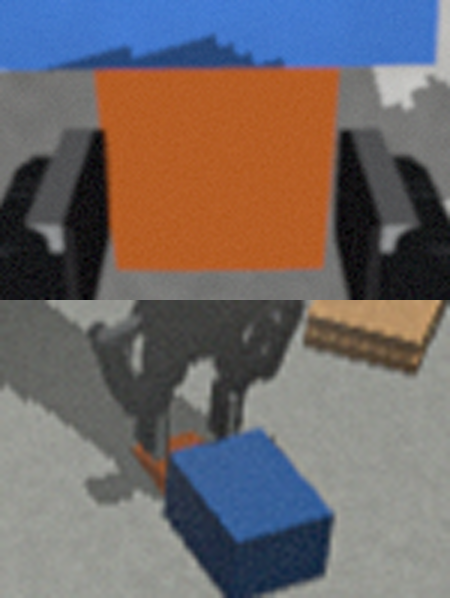

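The pads sit level with the wedge's edges (108 and 335 in the top crop), but there is no contact even with the TCP reading −9 mm. The wedge also measured only 41.8 mm wide from the wrist camera, so the measured tool height may be biased. I'll test that on the rack corners.

```bash
python3 - <<'E'
from h import *
np.set_printoptions(precision=4,suppress=True)
from scipy.optimize import least_squares
w=dict(np.load('pics/w1.npz'))
# rack mouth/back top corners in scene: world
X=np.array([[.4121,-.178,.05],[.4747,-.195,.05],[.4505,-.2745,.05],[.3888,-.2585,.05],[.4384,-.1205,.004],[.4801,-.1344,.004]])
px=np.array([[437,213],[322,215],[319,64],[437,62],[415.5,298],[349.5,299]])/1.5
def pf(X,d):
    c=w['R']@(X-d)+w['t'];r=np.hypot(c[0],c[1]);th=np.arctan2(r,c[2]);return w['cx']+w['fx']*th*c[0]/r,w['cy']+w['fy']*th*c[1]/r
f=lambda d:(np.array([pf(x,d) for x in X])-px).ravel()
print(f(np.zeros(3)).reshape(-1,2)); r=least_squares(f,np.zeros(3));print('cam offset',r.x,r.fun.reshape(-1,2))
def f2(d):
    global w0
    c=[]
    for x in X:
        v=Ro.from_rotvec(d[3:]).as_matrix()@(w['R']@(x-d[:3])+w['t']);q=np.hypot(v[0],v[1]);th=np.arctan2(q,v[2]);c.append((w['cx']+w['fx']*th*v[0]/q,w['cy']+w['fy']*th*v[1]/q))
    return (np.array(c)-px).ravel()
r=least_squares(f2,np.zeros(6));print('6dof',r.x,np.abs(r.fun).max())
E
```

```text
[[ 0.5808  0.1496]
 [-1.3486  0.9413]
 [ 0.2664  2.1453]
 [ 0.1666  0.58  ]
 [-0.9554  0.1658]
 [-0.0647 -1.7152]]
cam offset [ 0.0003  0.0004 -0.002 ] [[ 1.1348 -0.1557]
 [-1.4492  0.6469]
 [ 0.1823  1.0761]
 [ 0.7057 -0.4887]
 [-0.6124  0.2975]
 [-0.0135 -1.5913]]
6dof [ 0.0035  0.004  -0.0012 -0.0164 -0.0065 -0.0059] 1.2475693978396407
```

```bash
python3 - <<'E'
from h import *
np.set_printoptions(precision=4,suppress=True)
b=dict(np.load('pics/side0.npz'));w=dict(np.load('pics/w3.npz'))
s,R,p=tcp();T=np.array(p)
for sg in(1,-1):
  for z in(-.0,-.01,-.02,-.03,-.04):
    X=p+R@np.array([0,sg*.024,z]);u,v=proj(b,X)
    print('side',sg,z,'crop px',((u-260+.5)*4.59,(v-205+.5)*4.59+300), end='  ')
    X=p+R@np.array([.011,sg*.0202,z]);c=w['R']@X+w['t'];q=np.hypot(*c[:2]);th=np.arctan2(q,c[2])
    u,v=w['cx']+w['fx']*th*c[0]/q,w['cy']+w['fy']*th*c[1]/q
    print('wrist crop',((u-180+.5)*3,(v-190+.5)*3))
E
```

```text
side 1 -0.0 crop px (np.float64(149.22518595125624), np.float64(495.4488009389768))  wrist crop (np.float64(318.86451336012095), np.float64(53.655815533653))
side 1 -0.01 crop px (np.float64(150.13871323921165), np.float64(483.3166767726716))  wrist crop (np.float64(324.10940601477597), np.float64(69.7010335022278))
side 1 -0.02 crop px (np.float64(151.06091761283687), np.float64(471.06931633249303))  wrist crop (np.float64(329.9218034868434), np.float64(87.55478949551397))
side 1 -0.03 crop px (np.float64(151.9919232902594), np.float64(458.7050699361953))  wrist crop (np.float64(336.3927897251442), np.float64(107.52229569001514))
side 1 -0.04 crop px (np.float64(152.9318568719928), np.float64(446.22225626218676))  wrist crop (np.float64(343.63217924671824), np.float64(129.9760051925607))
side -1 -0.0 crop px (np.float64(216.64243965573047), np.float64(477.17126980935996))  wrist crop (np.float64(124.20071595488051), np.float64(53.612125624245635))
side -1 -0.01 crop px (np.float64(217.85765174725535), np.float64(465.1211387963338))  wrist crop (np.float64(118.95079359246532), np.float64(69.65587214546719))
side -1 -0.02 crop px (np.float64(219.08424664279747), np.float64(452.9581350751925))  wrist crop (np.float64(113.13309153158627), np.float64(87.50811402077608))
side -1 -0.03 crop px (np.float64(220.322385027778), np.float64(440.68066527767905))  wrist crop (np.float64(106.65653741538517), np.float64(107.474081120975))
side -1 -0.04 crop px (np.float64(221.57223062633796), np.float64(428.28710590335913))  wrist crop (np.float64(99.411347463602), np.float64(129.92625530637952))
```

Both views put the fingertips about 35 mm behind the stated TCP, so the real tips are now at z ≈ 26 mm. I'll open and go down 20 mm more, then feel for contact.

>>> {"name": "arm_command", "arguments": {"targets": [[[0,0,0],[0,0,0],6],[[0,0,0],[0,0,0],6],[[0,0,0],[0,0,0],6],[[0,0,0],[0,0,0.6],6],[[0,0,0],[0,0,0.6],6],[[0,0,0],[0,0,0.4],6],[[0,0,0],[0,0,0.3],6],[[0,0,0],[0,0,0],6],[[0,0,0],[0,0,0],5],[[0,0,0],[0,0,0],4.3],[[0,0,0],[0,0,0],4.2],[[0,0,0],[0,0,0],4.2]]}}

```text
time_s: 8.8
eef_pos: [0.4498, -0.1589, -0.0274]
tool_rot: [0.0, -0.597, 0.802, -0.0]
wrist_force: [0.1, -0.4, 3.7]
grip_width: 0.0428
gripper_force: 36.4
```

Now it grips at 36 N. I'll pull straight out (−x of the tool), first a little and then the rest.

>>> {"name": "arm_command", "arguments": {"targets": [[[0,0,0],[0,0,0],3],[[0,0,0],[0,0,0],3],[[0,0,0],[-0.5,0,0],3],[[0,0,0],[-1,0,0],3],[[0,0,0],[-1,0,0],3],[[0,0,0],[0,0,0],3]]}}

```text
time_s: 9.4
eef_pos: [0.4575, -0.1341, -0.0272]
tool_rot: [0.001, -0.597, 0.802, -0.0]
wrist_force: [-0.6, 3.5, 6.1]
grip_width: 0.0418
gripper_force: 60.7
```

```bash
cat >> h.py <<'E'
def orange(name,z=.004,prn=True):
    fish=name=='wrist';ci=bot.camera_info(name);im=bot.get_image(name);h=cv2.cvtColor(im,cv2.COLOR_RGB2HSV)
    m=((h[...,0]>3)&(h[...,0]<20)&(h[...,1]>170)&(h[...,2]>90)).astype(np.uint8)
    if name=='side': m[:190]=0
    if name=='scene': m[:130]=0
    n,l,st,c=cv2.connectedComponentsWithStats(m);k=1+st[1:,4].argmax()
    cs=max(cv2.findContours((l==k).astype(np.uint8),0,2)[0],key=cv2.contourArea)
    P=cv2.approxPolyDP(cs,3,True)[:,0]
    if prn:
        for p in P: print(name,p,pt(ci,*p,z=z,fish=fish).round(4))
    return P,ci,im
E
python3 - <<'E'
from h import *
orange('wrist');s,R,p=tcp();print(p,s['grip_width'],s['gripper_force'],s['wrist_force'])
E
```

```text
wrist [302 158] [ 0.421  -0.1722  0.004 ]
wrist [202 160] [ 0.4685 -0.1854  0.004 ]
wrist [213 273] [ 0.4842 -0.1237  0.004 ]
wrist [219 295] [ 0.4861 -0.1084  0.004 ]
wrist [291 294] [ 0.4456 -0.097   0.004 ]
[ 0.45750239 -0.13409905 -0.0271945 ] 0.041962994713866476 60.67315664044031 [-0.02659582  4.36675064  5.54743038]
```

The wedge's tip moved along with the gripper by about 27 mm. I'll keep drawing, then swing it towards the push line.

>>> {"name": "arm_command", "arguments": {"targets": [[[0,0,0],[-1.5,0,0],3],[[0,0,0],[-1.5,0,0],3],[[0,0,0],[-1.5,0,0],3],[[0,0,0],[-1.5,0,0],3],[[0,0,0],[-1.5,0,0],3],[[0,0,0],[0,0,0],3],[[0,0,5.8],[0,0,0],3],[[0,0,5.8],[0,0,0],3],[[0,0,5.8],[0,0,0],3],[[0,0,5.8],[0,0,0],3],[[0,0,5.8],[0,0,0],3],[[0,0,5.8],[0,0,0],3],[[0,0,5.8],[0,0,0],3],[[0,0,5.8],[0,0,0],3],[[0,0,5.8],[0,0,0],3],[[0,0,5.8],[0,0,0],3],[[0,0,0],[0,0,0],3]]}}

```text
time_s: 11.15
eef_pos: [0.4793, -0.0629, -0.0272]
tool_rot: [0.001, -0.133, 0.991, 0.0]
wrist_force: [0.2, 0.9, 5.7]
grip_width: 0.042
gripper_force: 61.1
```

```bash
python3 - <<'E'
from h import *
orange('wrist');orange('scene',.01);plan([.541,.143,-.027],-164.6)
E
```

```text
wrist [193  44] [ 0.3864 -0.1178  0.004 ]
wrist [201 159] [ 0.4407 -0.0997  0.004 ]
wrist [218 294] [ 0.5152 -0.074   0.004 ]
wrist [291 294] [ 0.504  -0.0329  0.004 ]
wrist [301 199] [ 0.4474 -0.0459  0.004 ]
wrist [308  43] [ 0.3715 -0.0646  0.004 ]
scene [227 186] [ 0.37   -0.0661  0.01  ]
scene [219 194] [ 0.3808 -0.1027  0.01  ]
scene [231 205] [ 0.4354 -0.0919  0.01  ]
scene [234 196] [ 0.4134 -0.067   0.01  ]
t 11.25 p [ 0.4793 -0.0629 -0.0272] turn deg [-0.01  0.13 -0.07] shift cm cur [-1.139e+01  1.822e+01  1.000e-02] tgt [-11.41  18.21  -0.02] w 0.042 F [0.1 0.2 4.7] 61.09975609306275
```

>>> {"name": "arm_command", "arguments": {"targets": [[[0,0,0],[-0.95,1.52,0],3],[[0,0,0],[-0.95,1.52,0],3],[[0,0,0],[-0.95,1.52,0],3],[[0,0,0],[-0.95,1.52,0],3],[[0,0,0],[-0.95,1.52,0],3],[[0,0,0],[-0.95,1.52,0],3],[[0,0,0],[-0.95,1.52,0],3],[[0,0,0],[-0.95,1.52,0],3],[[0,0,0],[-0.95,1.52,0],3],[[0,0,0],[-0.95,1.52,0],3],[[0,0,0],[-0.95,1.52,0],3],[[0,0,0],[-0.95,1.52,0],3],[[0,0,0],[0,0,0],3],[[0,0,0],[0,0,0],5.5],[[0,0,0],[0,0,0],6.5],[[0,0,0],[0,0,0],6.5],[[0,0,0],[0,0,0],6.5]]}}

```text
time_s: 12.95
eef_pos: [0.54, 0.1424, -0.0281]
tool_rot: [-0.0, -0.133, 0.991, -0.0]
wrist_force: [0.1, 1.5, -1.2]
grip_width: 0.0653
gripper_force: 0.0
```

>>> {"name": "arm_command", "arguments": {"targets": [[[0,0,0],[0,0,-1],6.5],[[0,0,0],[0,0,-2],6.5],[[0,0,0],[0,0,-3],6.5],[[0,0,0],[0,0,-3],8],[[0,0,0],[0,0,0],8]]}}

```text
time_s: 13.45
eef_pos: [0.5436, 0.1443, 0.0675]
tool_rot: [0.005, -0.133, 0.991, 0.001]
wrist_force: [0.9, -0.0, 0.2]
grip_width: 0.0799
gripper_force: 0.0
```

```bash
python3 - <<'E'
from h import *
np.set_printoptions(precision=4,suppress=True)
P,ci,im=orange('wrist',.004);np.savez('pics/w5.npz',im=im,**{k:np.array(v) for k,v in ci.items()})
cv2.imwrite('pics/w5v.png',cv2.resize(im[:,:,::-1],(768,576),interpolation=2))
orange('scene',.004)
s,R,p=tcp();print(s['time_s'],p,s['gripper_force'],s['grip_width'])
E
```

```text
wrist [222  70] [0.4506 0.0939 0.004 ]
wrist [231 228] [0.5768 0.1339 0.004 ]
wrist [278 228] [0.5661 0.1733 0.004 ]
wrist [283  69] [0.4371 0.1399 0.004 ]
scene [292 169] [0.4309 0.1474 0.004 ]
scene [285 178] [0.4462 0.1081 0.004 ]
scene [316 203] [0.5754 0.1356 0.004 ]
scene [323 195] [0.5649 0.1716 0.004 ]
scene [312 185] [0.5161 0.165  0.004 ]
scene [306 188] [0.5143 0.1422 0.004 ]
13.55 [0.5406 0.1431 0.0635] 0.0 0.08000930271975172
```

View pics/w5v.png

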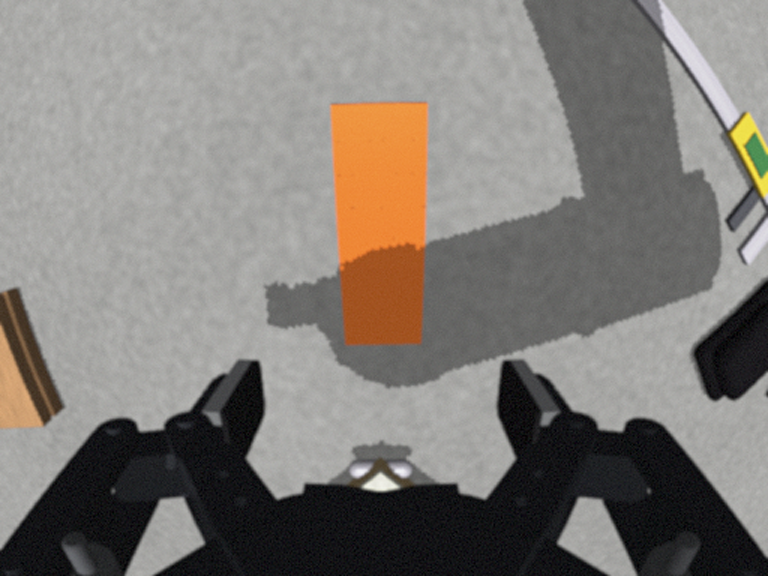

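The view shows the wedge lying free, thin end at (383,344). The steel foot is at about (380,467), straddling the board corner straight ahead on the same column.

```bash
python3 - <<'E'
from h import *
np.set_printoptions(precision=4,suppress=True)
w=dict(np.load('pics/w5.npz'))
F=[]
for u,v in((349,468),(412,468),(380,466),(380,486)): x=pt(w,u/1.5-.17,v/1.5-.17,z=.015,fish=True);F.append(x);print(x)
f=(F[0]+F[1])/2;d=np.array([.964,.2656])
v=F[1]-F[0];print('foot',f,'len',np.hypot(*v[:2]),'normal yaw',np.degrees(np.arctan2(v[1],v[0]))-90)
tip=np.array([.5714,.1536]);e=f[:2]-tip;print('tip->foot along',e@d,'lateral(+left)',-e[0]*d[1]+e[1]*d[0])
plan([tip[0]-.115*d[0],tip[1]-.115*d[1],.06],-164.6)
im=np.load('pics/w5.npz')['im'];cv2.imwrite('pics/w5c.png',cv2.resize(im[285:330,205:305,::-1],(800,360),interpolation=2))
E
```

```text
[0.6578 0.1555 0.015 ]
[0.6472 0.1944 0.015 ]
[0.6507 0.1741 0.015 ]
[0.6675 0.1787 0.015 ]
foot [0.6525 0.1749 0.015 ] len 0.04030543075510535 normal yaw 15.263281517723016
tip->foot along 0.08385305020673256 lateral(+left) -0.0009860912883256079
t 13.55 p [0.5406 0.1431 0.0635] turn deg [ 0.05  0.13 -0.16] shift cm cur [8.25 0.17 0.33] tgt [8.25 0.2  0.35] w 0.08 F [-0.2 -0.4 -0.1] 0.0
```

View pics/w5c.png

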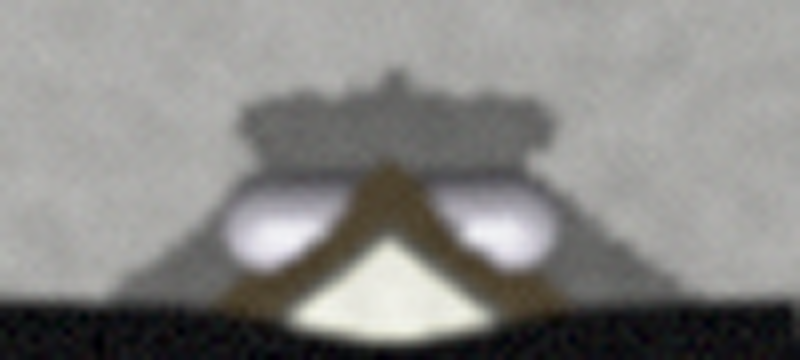

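>>> {"name": "arm_command", "arguments": {"targets": [[[0,0,0],[2.2,0.05,0],8],[[0,0,0],[2.2,0.05,0],8],[[0,0,0],[2.2,0.05,0],8],[[0,0,0],[2.15,0.05,0],8],[[0,0,0],[0,0,0],8],[[0,0,0],[0,0,2],8],[[0,0,0],[0,0,2],8],[[0,0,0],[0,0,2],8],[[0,0,0],[0,0,1.5],7],[[0,0,0],[0,0,1],6],[[0,0,0],[0,0,0.35],6],[[0,0,0],[0,0,0],5],[[0,0,0],[0,0,0],3],[[0,0,0],[0,0,0],3],[[0,0,0],[0,0,0],3],[[0,0,0],[0,0,0],3]]}}

```text
time_s: 15.15
eef_pos: [0.4555, 0.1219, -0.0259]
tool_rot: [0.0, -0.133, 0.991, 0.0]
wrist_force: [-0.5, -0.6, 1.6]
grip_width: 0.0428
gripper_force: 61.1
```

```bash
python3 - <<'E'
from h import *
orange('scene',.004);plan([.6525,.1749,-.025],-164.7)
E
```

```text
scene [294 169] [0.4345 0.1529 0.004 ]
scene [290 181] [0.4645 0.1149 0.004 ]
scene [316 203] [0.5754 0.1356 0.004 ]
scene [322 194] [0.5603 0.1712 0.004 ]
t 15.2 p [ 0.4555  0.1219 -0.0259] turn deg [ 0.01  0.03 -0.03] shift cm cur [-20.4   -0.07  -0.08] tgt [-20.4   -0.09  -0.09] w 0.0433 F [ 0.3 -0.1  2.8] 61.18884276598692
```

>>> {"name": "arm_command", "arguments": {"targets": [[[0,0,0],[-1,0,0],3],[[0,0,0],[-1,0,0],3],[[0,0,0],[-1,0,0],3],[[0,0,0],[-1,0,0],3],[[0,0,0],[-1,0,0],3],[[0,0,0],[-1,0,0],3],[[0,0,0],[-1,0,0],3],[[0,0,0],[-1,0,0],3],[[0,0,0],[-1,0,0],3],[[0,0,0],[-1,0,0],3],[[0,0,0],[-0.7,0,0],3],[[0,0,0],[-0.7,0,0],3],[[0,0,0],[-0.6,0,0],3],[[0,0,0],[0,0,0],3]]}}

```text
time_s: 16.6
eef_pos: [0.568, 0.1517, -0.0259]
tool_rot: [-0.004, -0.132, 0.991, -0.001]
wrist_force: [-10.2, -2.0, 12.0]
grip_width: 0.0435
gripper_force: 62.6
```

```bash
cat >> h.py <<'E'
def bubble():
    ci=bot.camera_info('scene');im=bot.get_image('scene')[200:285,335:455];h=cv2.cvtColor(im,cv2.COLOR_RGB2HSV).astype(int)
    y=np.argwhere((h[...,0]>15)&(h[...,0]<36)&(h[...,1]>140)&(h[...,2]>120))[:,::-1].astype(float)
    c=np.median(y,0)+[335,200]; y=y[np.hypot(*(y+[335,200]-c).T)<12]; y=y.mean(0)+[335,200]
    mid=np.array([330+238/3.125-.5,197+120/3.125-.5]);ax=np.array([42,30])/3.125;n=np.linalg.norm(ax)
    print('bubble px',y.round(2),'offset mm',round((y-mid)@ax/n/n*39,2))
E
python3 - <<'E'
from h import *
bubble();plan([.6525,.1749,-.025],-164.7)
E
```

```text
bubble px [416.63 242.95] offset mm 32.13
t 16.65 p [ 0.568   0.1517 -0.0259] turn deg [-0.07 -0.44 -0.08] shift cm cur [-8.76  0.02 -0.16] tgt [-8.76  0.01 -0.09] w 0.0431 F [-10.6  -2.8  11.6] 62.4937129765749
```

>>> {"name": "arm_command", "arguments": {"targets": [[[0,0,0],[-0.5,0,0],3],[[0,0,0],[-0.5,0,0],3],[[0,0,0],[-0.5,0,0],3],[[0,0,0],[-0.5,0,0],3],[[0,0,0],[0,0,0],3],[[0,0,0],[0,0,0],3]]}}

```text
time_s: 17.25
eef_pos: [0.5874, 0.1567, -0.0259]
tool_rot: [-0.004, -0.132, 0.991, -0.001]
wrist_force: [-10.7, -4.0, 11.1]
grip_width: 0.0432
gripper_force: 62.5
```

```bash
python3 - <<'E'
from h import *
bubble();plan([.6525,.1749,-.025],-164.7)
P,ci,im=orange('wrist')
a=bot.get_image('scene');b=bot.get_image('side')
f=lambda i,x,y,w,h:cv2.resize(i[y:y+h,x:x+w,::-1],(400,300),interpolation=2)
cv2.imwrite('pics/p1.png',np.vstack([np.hstack([f(a,290,170,128,96),f(b,225,110,120,90)]),cv2.resize(im[150:384,:,::-1],(800,300))]))
E
```

```text
bubble px [412.62 240.11] offset mm 20.52
t 17.3 p [ 0.5874  0.1567 -0.0259] turn deg [-0.08 -0.43 -0.1 ] shift cm cur [-6.76  0.05 -0.14] tgt [-6.76  0.04 -0.09] w 0.043 F [-9.3 -3.2 11.1] 62.45718777179718
wrist [215 229] [0.5839 0.1352 0.004 ]
wrist [204 258] [0.6027 0.1331 0.004 ]
wrist [213 322] [0.6467 0.1472 0.004 ]
wrist [250 327] [0.6441 0.1705 0.004 ]
wrist [293 322] [0.6335 0.1955 0.004 ]
wrist [303 265] [0.5925 0.1875 0.004 ]
wrist [293 230] [0.5735 0.1754 0.004 ]
```

View pics/p1.png

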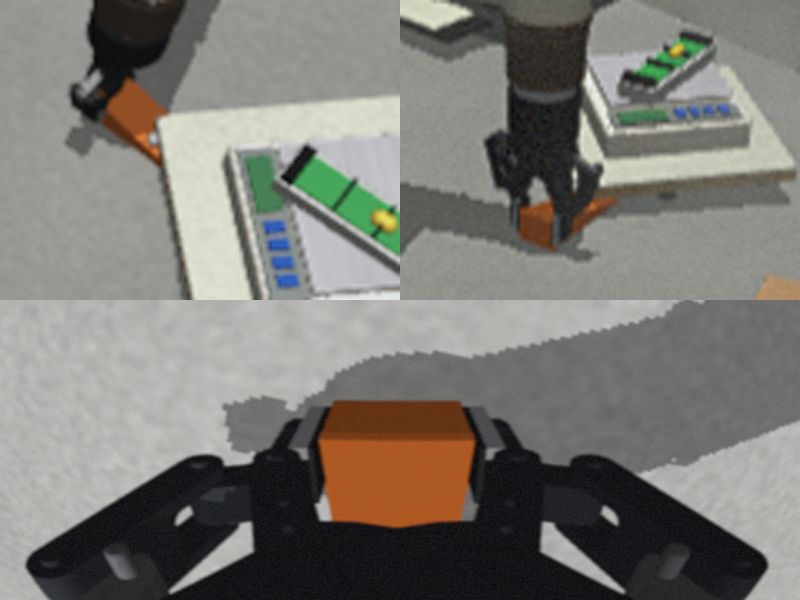

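The pictures show the wedge's tip under the foot and the bubble moving back towards the middle (measured +20 mm). Fingers and body are clear of the board. I'll push on.

>>> {"name": "arm_command", "arguments": {"targets": [[[0,0,0],[-0.4,0,0],3],[[0,0,0],[-0.4,0,0],3],[[0,0,0],[-0.4,0,0],3],[[0,0,0],[-0.4,0,0],3],[[0,0,0],[-0.4,0,0],3],[[0,0,0],[-0.3,0,0],3],[[0,0,0],[0,0,0],3],[[0,0,0],[0,0,0],3]]}}

```text
time_s: 18.25
eef_pos: [0.6097, 0.1628, -0.0259]
tool_rot: [-0.004, -0.132, 0.991, -0.001]
wrist_force: [-8.8, -3.2, 10.1]
grip_width: 0.043
gripper_force: 62.3
```

```bash
python3 - <<'E'
from h import *
bubble();bubble();plan([.6525,.1749,-.025],-164.7)
E
```

```text
bubble px [407.79 237.11] offset mm 7.12
bubble px [407.79 237.11] offset mm 7.12
t 18.35 p [ 0.6096  0.1629 -0.0259] turn deg [-0.08 -0.42 -0.1 ] shift cm cur [-4.45  0.04 -0.12] tgt [-4.45  0.03 -0.09] w 0.043 F [-9.7 -3.9  9.9] 62.34131556004286
```

```bash
cat >> h.py <<'E'
def prof(im):
    mid=np.array([330+238/3.125-.5,197+120/3.125-.5]);ax=np.array([42,30.]);ax/=np.linalg.norm(ax);n=np.array([-ax[1],ax[0]])
    t=np.arange(-26,26.1,.25);out=[]
    for o in(-3,-2,-1,0,1,2):
        q=mid+t[:,None]*ax+o*n;out.append(cv2.remap(im.astype(np.float32),q[:,0].astype(np.float32)[None],q[:,1].astype(np.float32)[None],1)[0])
    o=np.array(out).mean(0);return t,o
E
python3 - <<'E'
from h import *
for im in (np.load('pics/scene0.npz')['im'],bot.get_image('scene')):
    t,o=prof(im)
    g=o[:,1];r=o[:,0]-o[:,2]
    # lines: local minima of green; bubble: red-blue high
    mn=[(float(t[i]),int(g[i])) for i in range(2,len(t)-2) if g[i]==g[i-2:i+3].min() and g[i]<105]
    b=np.clip(r-60,0,None);print('minima',mn,'bubble c',(t*b).sum()/b.sum(),'extent',t[r>80].min(),t[r>80].max())
E
```

```text
minima [(-25.25, 25), (-7.5, 80), (7.75, 81)] bubble c 14.394819408924793 extent 11.25 17.5
minima [(-23.0, 27), (-5.5, 93), (9.75, 88)] bubble c 3.2727565807324304 extent 0.25 6.25
```

>>> {"name": "arm_command", "arguments": {"targets": [[[0,0,0],[-0.2,0,0],3],[[0,0,0],[-0.2,0,0],3],[[0,0,0],[0,0,0],3],[[0,0,0],[0,0,0],3]]}}

```text
time_s: 18.8
eef_pos: [0.6133, 0.1639, -0.0259]
tool_rot: [-0.004, -0.132, 0.991, -0.001]
wrist_force: [-10.4, -3.8, 9.2]
grip_width: 0.0434
gripper_force: 62.4
```

```bash
cat >> h.py <<'E'
def lev():
    t,o=prof(bot.get_image('scene'));g=o[:,1];r=o[:,0]-o[:,2]
    mn=[float(t[i]) for i in range(2,len(t)-2) if g[i]==g[i-2:i+3].min() and g[i]<110]
    b=np.clip(r-60,0,None);c=(t*b).sum()/b.sum();a=max(x for x in mn if x<0 and x>-12);e=min(x for x in mn if x>6);print('lines',a,e,'bubble',c,'mm',(c-(a+e)/2)/(e-a)*39)
E
python3 - <<'E'
from h import *
lev();plan([.6525,.1749,-.025],-164.7)
E
```

```text
lines -5.5 9.75 bubble 2.3053290519429424 mm 0.461169378739328
t 18.85 p [ 0.6133  0.1639 -0.0259] turn deg [-0.08 -0.45 -0.09] shift cm cur [-4.07  0.03 -0.12] tgt [-4.08  0.03 -0.09] w 0.0427 F [-9.4 -3.1 10.8] 62.4114927649498
```

The level now reads +0.5 mm, so it is centred. I'll release and rise.

>>> {"name": "arm_command", "arguments": {"targets": [[[0,0,0],[0,0,0],4.6],[[0,0,0],[0,0,0],5.2],[[0,0,0],[0,0,0],6],[[0,0,0],[0,0,0],6],[[0,0,0],[0,0,0],6],[[0,0,0],[0.3,0,-0.5],6],[[0,0,0],[0.5,0,-1],6],[[0,0,0],[0.5,0,-2],6],[[0,0,0],[0.5,0,-3],6],[[0,0,0],[1,0,-3],6],[[0,0,0],[2,0,-3],6],[[0,0,0],[3,0,0],6],[[0,0,0],[0,0,0],6],[[0,0,0],[0,0,0],6]]}}

```text
time_s: 20.25
eef_pos: [0.541, 0.1452, 0.1]
tool_rot: [0.001, -0.133, 0.991, 0.0]
wrist_force: [0.7, -0.3, 0.2]
grip_width: 0.0599
gripper_force: 0.0
```

```bash
python3 - <<'E'
from h import *
lev();s,R,p=tcp();print(s['time_s'],p,s['wrist_force'],s['gripper_force'])
P,ci,w=orange('wrist',.004)
a=bot.get_image('scene');b=bot.get_image('side')
f=lambda i,x,y,w,h:cv2.resize(i[y:y+h,x:x+w,::-1],(400,300),interpolation=2)
cv2.imwrite('pics/p2.png',np.vstack([np.hstack([f(a,310,180,144,108),f(b,225,110,120,90)]),cv2.resize(w[100:384,:,::-1],(800,300))]))
E
```

```text
lines -5.5 10.0 bubble 2.2039930440741085 mm -0.11575943749095292
20.3 [0.54160284 0.14542609 0.09954779] [-0.2609528   0.10892616  0.26090745] 0.0
wrist [233 250] [0.6108 0.1435 0.004 ]
wrist [232 299] [0.671  0.1569 0.004 ]
wrist [252 294] [0.6583 0.1763 0.004 ]
wrist [268 295] [0.6551 0.1936 0.004 ]
wrist [273 301] [0.6617 0.2014 0.004 ]
wrist [272 250] [0.6003 0.1816 0.004 ]
```

View pics/p2.png

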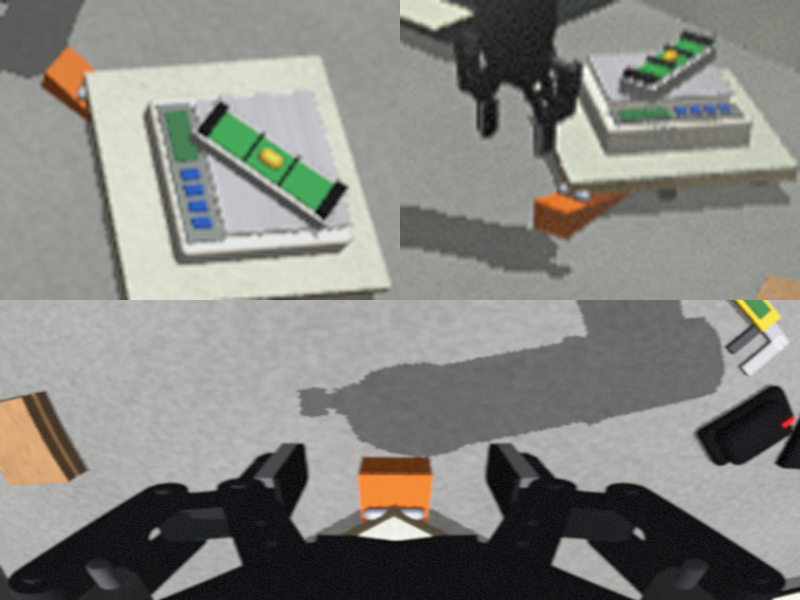

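The bubble sits between the lines at (271,157), with the wedge under the foot carrying the corner and the gripper clear. I'll hand it in.

```bash
python3 -c "
from cell import bot
print(bot.finish_job())"
```

```text
the job is handed in; nothing more can be done
None
```

The orange wedge is out of the rack and pushed thin end first under the low corner, which it now carries; the level reads centred (about −0.1 mm), the gripper is clear, and the job was handed in at about 20 s, though the hand-in returned no verdict.

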